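# Check the stage micrometer in on its switch rest

## Robot

A 6-joint arm with a two-finger parallel gripper is mounted at the origin on a cart in front of the work surface, level with it; the furniture and walls round the work are solid. World frame = base frame: x ahead of the robot, y to its left, z up, the work surface at z = 0. Lengths are in m, angles in rad, forces in N, time in s.
With the tool pointing down it reaches from about 0.25 to 0.775 m from the base axis. Payload 4 kg.
Tool frame: the origin (TCP) lies midway between the tips of the shut fingers; the grasp point (between the pads) lies 19 mm behind it; z points along the fingers, y is the line along which they close (so a half turn about z gives the same grasp; the last joint's range is limited). The gripper opens to 94 mm and grips with 3 to 60 N. Pads are 16 mm wide; open, the fingers measure 119 mm over their backs; the gripper's body (75 mm by 177 mm) begins 78 mm behind the grasp point.
Start: joints at [-1.413, 0.087, 1.371, -0, 1.684, -0.103], TCP at [0.142, -0.531, 0.206] pointing down, gripper open.
Joint ranges: [-3.1, 3.1], [-0.76, 2.03], [0.27, 2.55], [-1.08, 4.22], [0.17, 2.65], [-2.57, 2.57]. Speed limits (rad/s): [2.79, 2.79, 3.14, 3.14, 3.14, 3.14].

## Interface

Orientations are given as [roll, pitch, yaw] about the fixed x, y, z axes, in that order (R = Rz(yaw) Ry(pitch) Rx(roll)).
In Python, from bench import sensors, eyes, job gives the robot as it stands.
- The arm moves only by the tool arm_command, never from a script. Its argument "series" is a list of rows, each a list of 7 numbers: the opening, from 0 (shut) to 1 (fully open), then the shift along the tool's x, y, z in cm, then the turn, a rotation vector about the tool's x, y, z in rad. In form: [[fingers, dx, dy, dz, wx, wy, wz], ...]. A call has 1 to 20 rows; each row shifts and turns the commanded pose from where the row before left it, along the tool's axes as they then stand; what a row does not reach is not made up. A row lasts 1/10 s, in which the tool goes at most 50 mm and 8.59 degrees, less where a joint would pass 70% of its speed; a pose out of reach is approached as far as the arm can. A call with a gripper value outside its range is refused whole. The fingers move at their own pace and stop on an object; the grip force is fixed at half the most. Time passes only in rows, so rows that do not move let the fingers close. It gives the time, the measured TCP pose, the force and the opening at its end, in the units of the state.
- sensors.get_obs(): the state, without advancing time (a new reading comes with each control period).
- eyes.snapshot(name): name is "scene" or "side" or "wrist"; returns the picture (400x640x3 uint8, blue, green, red); there is no depth.
- eyes.get_calibration(name): a dict with "mtx" (3x3 intrinsics, pixels), "R" (3x3) and "t" (3): a world point X has camera coordinates R X + t. Camera axes: x right, y down, z forward; pixel columns grow to the right and rows downward; lengths in m; the calibration is good to about 2 mm. The wrist camera is an equidistant fisheye: a pixel r from the principal point sees the ray r / f radians off the axis. A picture is of the moment at which its call begins: read the wrist's pose just before it. get_calibration takes no time and is no camera call; for the wrist camera it gives the pose at the moment of the call.
- job.close_job(): hands the job in, once; it reports no verdict.
The state is a dict: "time": time; "joint_positions": joint angles; "qvel": joint speeds; "joint_torque": joint torques, N m; "tool_pos": TCP position; "ee_rot": TCP orientation; "wrist_force": force on the tool from outside, world axes, zero at the start; "wrist_torque": the same for the moment, N m; "width": finger opening in m.
Only numpy, scipy, OpenCV 4.12 (cv2) and the standard library are available. Lean on these libraries where they do the work, as an engineer would, in place of code of your own. Each camera call takes 0.05 s, during which the arm holds its last target. There are 200 camera calls.

## Task

Put the black stage micrometer case away on its check-in rest: lay it flat and lengthwise in the middle of the grey pad, so that the end of the case holds the lever with the orange roller fully down. Set it down rather than dropping it, and leave the white slide mailer where it lies.

Things in the scene. Friction and masses are not known exactly. Their poses are not given: they have to be found in the camera images.
- case_centre (a point): centre (half-way up) of the loose black micrometer case, a flat closed box 44 x 92 x 14 mm, about 0.15 kg, lying flat on the desk; its x axis runs across the 44 mm width, y along the 92 mm length, z up. Either end may go over the lever.
- pad_centre (a point): middle of the top of the grey pad (120 mm along x, 76 along y) of the fixed check-in rest, 12 mm above the desk; x points along the rest to the white switch housing, 34 mm above the desk, which begins 61 mm away at +x; z up. Lips 5 mm high at the four pad corners only: the long sides are open for fingers 40 mm either way from the middle. Lever at the +x end, on the middle line.
- switch_lever (a joint): roller lever in a groove of the pad, hinged 58 mm from pad_centre at +x, reaching back 30 mm to its orange roller. 0 rad: free, roller 13 mm above the pad; about 0.40: down, level with the pad. Weak spring (under 0.4 N at the roller): the case's weight holds it down. A case centred on the pad along x covers the roller by about 18 mm.
- mailer_centre (a point): centre of the loose white slide mailer, a flat box 33 x 84 x 10 mm lying on the desk, y along its length; a bystander that must stay where it is

How it is judged:
At the end, for the whole second after the job is handed in: The case lies flat (within 0.08 rad), right way up and at rest on the pad, its centre within 18 mm of the pad's centre along and across, its length within 0.3 rad of the rest's length, and the lever is held down (above 0.34 rad) (value of joint switch_lever above 0.34 rad and x of case_centre in the frame of pad_centre between -0.018 and 0.018 m and y of case_centre in the frame of pad_centre between -0.018 and 0.018 m and z of case_centre in the frame of pad_centre below 0.01 m and angle between the y axis of case_centre and the x axis of pad_centre, either way round below 0.3 rad and angle between case_centre's own z axis and vertical below 0.08 rad and linear speed of micrometer_case below 0.02 m/s); the robot touches nothing.
It fails at once if the white slide mailer is moved more than 25 mm (distance of mailer_centre from where it was at the start of the episode above 0.025 m).
It fails at once if the case is dropped (falls unheld from more than about 25 mm) (contact force between the fingers and micrometer_case below 0.1 N and linear speed of micrometer_case above 0.7 m/s).
It also fails if it takes over 48 s, if anything falls off the work surface, if the arm or the gripper's body presses on something with over 40 N, if the wrist force passes 120 N, or if a joint passes its speed limit or range.

## Working session

There is one attempt and no reset: what is moved stays moved. The work goes in short steps, Python scripts to look and compute and a tool call to move; the robot and the scene stay as the last step left them, time stands still between calls to the robot, and variables do not carry over. Pictures are saved under pics/ and viewed, on a budget of 10 in all, crops included, one or two more only if the job needs it, and the job is handed in when it is done.

Besides the shell and the picture viewer there is one more tool, called in YAML: its name, and indented under it one key for each argument. arm_command: Moves the arm, as the interface text tells. Its arguments: {"type":"object","properties":{"series":{"type":"array","items":{"type":"array","items":{"type":"number"}}}},"required":["series"]}

```bash
mkdir -p pics && python3 - <<'E'
from bench import sensors, eyes
import cv2, numpy as np
o=sensors.get_obs(); print({k:np.round(v,3).tolist() for k,v in o.items()})
ims=[]
for n in ["scene","side","wrist"]:
    c=eyes.get_calibration(n); im=eyes.snapshot(n); cv2.imwrite(f"pics/{n}0.png",im)
    print(n,{k:np.round(v,4).tolist() for k,v in c.items()})
E
```

```text
{'time': 0.0, 'joint_positions': [-1.413, 0.088, 1.372, -0.0, 1.684, -0.103], 'qvel': [-0.0, 0.0, -0.001, 0.0, -0.001, 0.001], 'joint_torque': [0.0, -34.018, -30.243, 0.072, 0.033, -0.0], 'tool_pos': [0.142, -0.531, 0.204], 'ee_rot': [-3.139, -0.0, 0.261], 'wrist_force': [-0.677, -0.657, -0.446], 'wrist_torque': [-0.048, 0.056, -0.016], 'width': 0.094}
scene {'mtx': [[418.2393, 0.0, 315.0604], [0.0, 418.2393, 201.3759], [0.0, 0.0, 1.0]], 'R': [[0.828, 0.5605, -0.0181], [0.389, -0.5973, -0.7014], [-0.4039, 0.5737, -0.7125]], 't': [-0.4161, -0.2034, 1.182]}
side {'mtx': [[380.8973, 0.0, 318.8652], [0.0, 380.8973, 198.8312], [0.0, 0.0, 1.0]], 'R': [[0.985, -0.1727, -0.0007], [-0.0899, -0.5095, -0.8558], [0.1475, 0.843, -0.5173]], 't': [-0.5387, 0.087, 0.8175]}
wrist {'mtx': [[309.7069, 0.0, 317.3033], [0.0, 309.7069, 196.2839], [0.0, 0.0, 1.0]], 'R': [[0.257, -0.9664, -0.001], [-0.9314, -0.248, 0.2663], [-0.2576, -0.0675, -0.9639]], 't': [-0.5494, -0.0266, 0.3916]}
```

View pics/scene0.png

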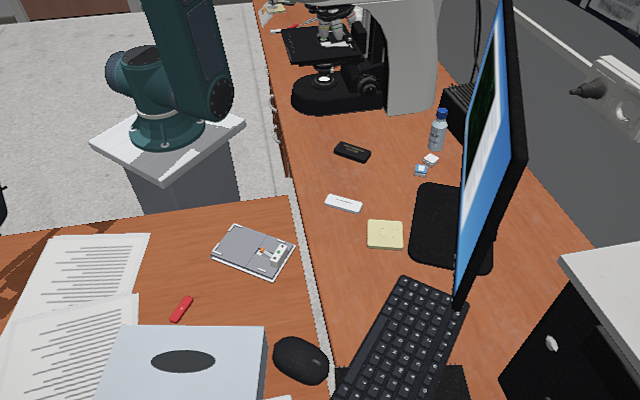

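View pics/side0.png

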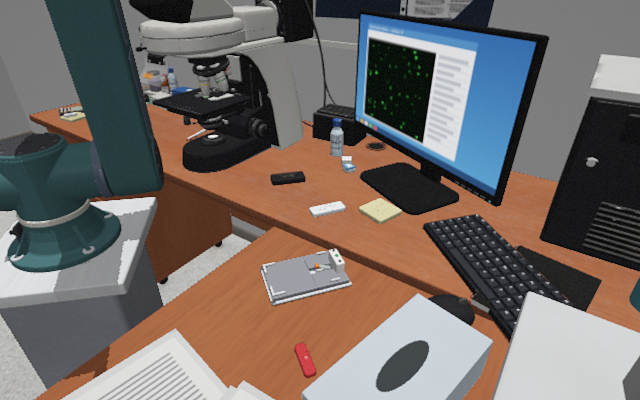

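View pics/wrist0.png

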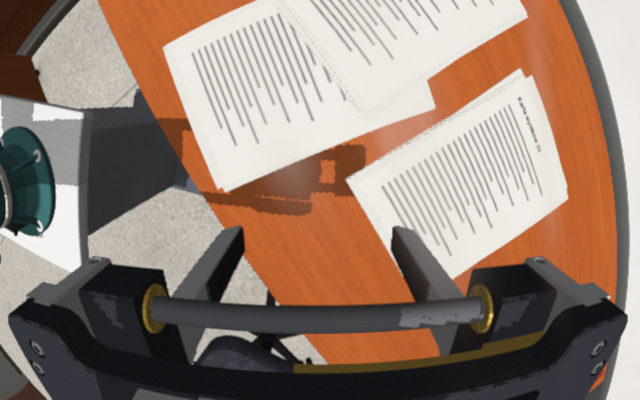

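The scene view shows the black case at (352,152), the white mailer at (343,203) and the rest at (253,250), with its switch housing at (280,250). The side view has them at (288,178), (327,209) and (307,275). The wrist view shows only papers and none of these. Next I'll triangulate.

```bash
cat > h.py <<'E'
import cv2, numpy as np
from bench import sensors, eyes
def ray(c,p,fish=False):
    K,R,t=c["mtx"],c["R"],c["t"]; K,R,t=map(np.array,(K,R,t))
    d=np.array([(p[0]-K[0,2])/K[0,0],(p[1]-K[1,2])/K[1,1],1.])
    if fish:
        r=np.hypot(d[0],d[1]); d=np.array([*(d[:2]/max(r,1e-9)*np.sin(r)),np.cos(r)])
    return -R.T@t, R.T@d/np.linalg.norm(d)
def plane(c,p,z,fish=False):
    o,d=ray(c,p,fish); return o+d*(z-o[2])/d[2]
def tri(*rays):
    A=sum(np.eye(3)-np.outer(d,d) for o,d in rays); b=sum((np.eye(3)-np.outer(d,d))@o for o,d in rays)
    X=np.linalg.solve(A,b); return X,[np.linalg.norm(np.cross(X-o,d)) for o,d in rays]
def blob(mask,roi):
    x0,y0,x1,y1=roi; m=np.zeros(mask.shape,np.uint8); m[y0:y1,x0:x1]=mask[y0:y1,x0:x1]
    cs,_=cv2.findContours(m,cv2.RETR_EXTERNAL,cv2.CHAIN_APPROX_NONE); return max(cs,key=cv2.contourArea)
def rect(c,cnt,z,fish=False):
    P=np.array([plane(c,p[0],z,fish)[:2] for p in cnt]); r=cv2.minAreaRect((P*1000).astype(np.float32))
    return np.round(r[0],1),np.round(r[1],1),round(r[2],1)
E
python3 - <<'E'
from h import *
rois={"case":{"scene":(325,135,380,170),"side":(262,165,312,192)},"mailer":{"scene":(318,188,368,218),"side":(302,198,352,220)},
"rest":{"scene":(205,218,300,285),"side":(255,245,355,306)}}
C={n:eyes.get_calibration(n) for n in("scene","side")}
for ob,r in rois.items():
    rays=[]
    for n,roi in r.items():
        im=cv2.imread(f"pics/{n}0.png"); hsv=cv2.cvtColor(im,cv2.COLOR_BGR2HSV)
        m=(hsv[...,2]<70) if ob=="case" else (hsv[...,1]<70)&(hsv[...,2]>90)
        cnt=blob(m.astype(np.uint8)*255,roi); M=cv2.moments(cnt); ctr=(M['m10']/M['m00'],M['m01']/M['m00'])
        rays.append(ray(C[n],ctr)); z={"case":.007,"mailer":.005,"rest":.012}[ob]
        print(ob,n,np.round(ctr,1),M['m00'],"rect",rect(C[n],cnt,z))
    X,e=tri(*rays); print(ob,np.round(X,4),np.round(e,4))
a=cv2.resize(cv2.imread("pics/scene0.png")[215:290,200:305],None,fx=5,fy=5,interpolation=cv2.INTER_CUBIC)[:,:525]
b=cv2.resize(cv2.imread("pics/side0.png")[242:310,252:357],None,fx=5,fy=5,interpolation=cv2.INTER_CUBIC)
s=np.vstack([a,b]); s=cv2.resize(s,None,fx=.8,fy=.8); cv2.imwrite("pics/rest.png",s); print(s.shape)
E
```

```text
case scene [352.1 152.1] 439.5 rect (array([491.8, 186.4]), array([95.4, 54.8]), 4.0)
case side [287.4 178.1] 301.0 rect (array([492.5, 184.4]), array([91.6, 60.1]), 3.8)
case [0.492  0.1873 0.0054] [0.0004 0.0004]
mailer scene [343.  203.3] 429.5 rect (array([568. ,  16.7]), array([86.2, 41. ]), 12.3)
mailer side [326.8 208.5] 333.0 rect (array([570.4,  17.4]), array([88.8, 45.9]), 11.7)
mailer [0.5691 0.0161 0.0054] [0.0001 0.0001]
rest scene [252.6 251.9] 2827.0 rect (array([ 486., -207.]), array([154.1, 101.4]), 9.3)
rest side [304.5 276.1] 3239.5 rect (array([ 487.4, -208.8]), array([159.3, 109.6]), 9.4)
rest [ 0.4838 -0.2036  0.0023] [0.0001 0.0001]
(572, 420, 3)
```

View pics/rest.png

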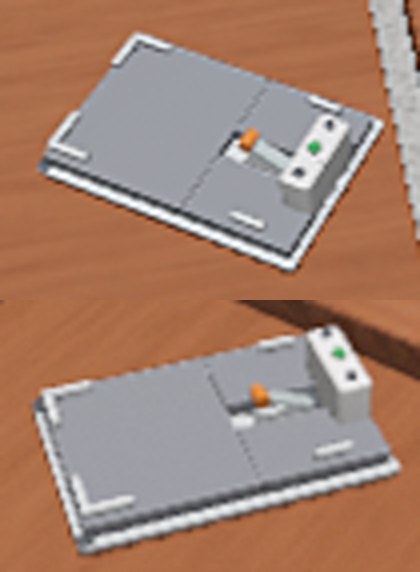

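The crops show the -x lip corners of the rest, the orange roller at composite (249,140) and (260,394), and the housing's green dot at (314,148) and (338,354). I'll triangulate these and check what could obstruct the arm.

```bash
python3 - <<'E'
from h import *
C={n:eyes.get_calibration(n) for n in("scene","side")}
F={"lipA":((137,37),(46,398)),"lipB":((50,147),(82,512)),"roller":((249,140),(260,394)),"green":((314,148),(338,354)),
"lipC":((340,106),(295,343)),"lipD":((264,226),(352,443))}
for k,(a,b) in F.items():
    X,e=tri(ray(C["scene"],(a[0]/4+200,a[1]/4+215)),ray(C["side"],(b[0]/4+252,(b[1]-300)/4+242))); print(k,np.round(X,4),np.round(e[0],4))
S={"scope base L":((293,108),(185,166)),"stage corner":((303,66),(205,115)),"stage left":((281,33),(156,99)),"bottle":((438,116),(337,121))}
for k,(a,b) in S.items():
    X,e=tri(ray(C["scene"],a),ray(C["side"],b)); print(k,np.round(X,3),np.round(e[0],3))
for p in [(295,108),(385,110)]: print(np.round(plane(C["scene"],p,0),3))
for p in [(362,170),(400,208)]: print("mon",np.round(plane(C["side"],p,0),3))
E
```

```text
lipA [ 0.409  -0.1742  0.013 ] 0.001
lipB [ 0.4214 -0.2542  0.014 ] 0.0006
roller [ 0.5084 -0.199   0.0208] 0.0001
green [ 0.5467 -0.1929  0.0346] 0.0003
lipC [ 0.5323 -0.1547  0.0148] 0.0024
lipD [ 0.545  -0.2333  0.0155] 0.0001
scope base L [ 0.215  0.298 -0.001] 0.014
stage corner [0.295 0.253 0.168] 0.006
stage left [0.165 0.333 0.194] 0.004
bottle [0.656 0.306 0.113] 0.004
[0.24  0.282 0.   ]
[0.47  0.416 0.   ]
mon [0.71  0.209 0.   ]
mon [ 0.746 -0.005 -0.   ]
```

arm_command:
  series:
    - [1,0,0,-3,0,0,0]
    - [1,2.1,-4,0,0,0,0.05]
    - [1,2.1,-4,0,0,0,0.05]
    - [1,2.1,-4,0,0,0,0.05]
    - [1,2.1,-4,0,0,0,0.04]
    - [1,2.1,-4,0,0,0,0]
    - [1,2.1,-4,0,0,0,0]
    - [1,2.1,-4,0,0,0,0]
    - [1,2.1,-4,0,0,0,0]

```text
time: 1.05
tool_pos: [0.2673, -0.1916, 0.2353]
ee_rot: [3.141, -0.0, 0.07]
wrist_force: [2.1, -0.0, 0.3]
width: 0.0941
```

arm_command:
  series:
    - [1,1.55,-3.2,0,0,0,0]
    - [1,1.55,-3.2,0,0,0,0]
    - [1,1.55,-3.2,0,0,0,0]
    - [1,1.55,-3.2,0,0,0,0]
    - [1,1.55,-3.2,0,0,0,0]
    - [1,1.55,-3.2,0,0,0,0]
    - [1,1.55,-3.2,0,0,0,0]
    - [1,1.55,-3.2,0,0,0,0]
    - [1,1.55,-3.2,0,0,0,0]
    - [1,1.55,-3.2,0,0,0,0]
    - [1,1.55,-3.2,0,0,0,0]
    - [1,0,0,0,0,0,0]
    - [1,0,0,0,0,0,0]

```text
time: 2.35
tool_pos: [0.412, 0.17, 0.2348]
ee_rot: [3.141, 0.002, 0.072]
wrist_force: [-0.1, -0.5, 0.2]
width: 0.0942
```

```bash
python3 - <<'E'
from h import *
o=sensors.get_obs(); print(o["time"],np.round(o["tool_pos"],4),np.round(o["ee_rot"],3),np.round(o["joint_positions"],2),np.round(o["wrist_force"],1))
c=eyes.get_calibration("wrist"); im=eyes.snapshot("wrist"); cv2.imwrite("pics/w1.png",im)
import pickle; pickle.dump(c,open("w1.pkl","wb"))
E
```

```text
2.35 [0.412  0.17   0.2348] [3.141e+00 2.000e-03 7.200e-02] [ 0.26 -0.15  1.54 -0.    1.75  1.76] [-0.1 -0.5  0.2]
```

View pics/w1.png

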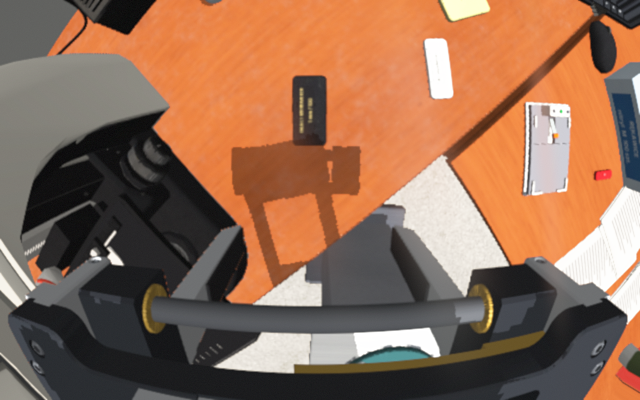

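The case is clear at (310,110), with the microscope well to its left, the mailer at (438,68) and the rest at (548,148). I'll refine the case with this view, including its height against the scene view.

```bash
python3 - <<'E'
from h import *
import pickle
c=pickle.load(open("w1.pkl","rb")); im=cv2.imread("pics/w1.png"); hsv=cv2.cvtColor(im,cv2.COLOR_BGR2HSV)
m=((hsv[...,2]<70)*255).astype(np.uint8); m=cv2.morphologyEx(m,cv2.MORPH_CLOSE,np.ones((5,5)))
cnt=blob(m,(280,60,340,146)); x,y,w,h=cv2.boundingRect(cnt); print(x,y,w,h)
for z in (0,.007,.014): print(z,rect(c,cnt,z,True))
M=cv2.moments(cnt); ctr=(M['m10']/M['m00'],M['m01']/M['m00'])
S,D=eyes.get_calibration("scene"),eyes.get_calibration("side")
X,e=tri(ray(c,ctr,True),ray(S,(352.1,152.1)),ray(D,(287.4,178.1))); print("case",np.round(X,4),np.round(e,4))
# rest
rm=((hsv[...,1]<70)&(hsv[...,2]>90)).astype(np.uint8)*255
r=blob(rm,(515,90,580,205)); print("rest base",rect(c,r,.006,True))
m2=cv2.inRange(hsv,(8,180,180),(18,255,255)); a=m2[120:150,540:570]; ys,xs=np.nonzero(a); print(len(xs),xs.mean()+540 if len(xs) else 0,ys.mean()+120 if len(xs) else 0)
X,e=tri(ray(c,(556,135.5),True),ray(S,(262.25,250)),ray(D,(317,265.5))); print("roller",np.round(X,4),np.round(e,4))
E
```

```text
294 77 32 68
0 (array([492.1, 185.6]), array([90.2, 40.9]), 4.1)
0.007 (array([492. , 185.5]), array([88.7, 40.2]), 4.1)
0.014 (array([492. , 185.3]), array([87.2, 39.6]), 4.1)
case [0.4939 0.1826 0.0085] [0.0021 0.0013 0.0024]
rest base (array([ 483.6, -202.9]), array([150.8, 107.9]), 9.6)
7 554.5714285714286 135.14285714285714
roller [ 0.5083 -0.2003  0.0222] [0.001  0.001  0.0003]
```

arm_command:
  series:
    - [1,3,-0.5,0,0,0,0]
    - [1,3,-0.5,1,0,0,0]
    - [1,2.1,0,2,0,0,0]
    - [1,0,0,3,0,0,0]
    - [1,0,0,3,0,0,0]
    - [1,0,0,3,0,0,0]
    - [1,0,0,3,0,0,0]
    - [1,0,0,3,0,0,0]
    - [1,0,0,2,0,0,0]
    - [1,0,0,0,0,0,0]
    - [1,0,0,0,0,0,0]

```text
time: 3.5
tool_pos: [0.4926, 0.1845, 0.0361]
ee_rot: [3.141, -0.0, 0.069]
wrist_force: [0.3, 0.1, 1.1]
width: 0.0937
```

```bash
python3 - <<'E'
from h import *
o=sensors.get_obs(); print(o["time"],np.round(o["tool_pos"],4),np.round(o["ee_rot"],3),np.round(o["wrist_force"],1))
im=eyes.snapshot("side"); cv2.imwrite("pics/g1.png",cv2.resize(im[60:240,160:440],None,fx=2.5,fy=2.5))
E
```

```text
3.5 [0.4926 0.1845 0.0361] [ 3.141 -0.     0.069] [0.3 0.1 1.1]
```

View pics/g1.png

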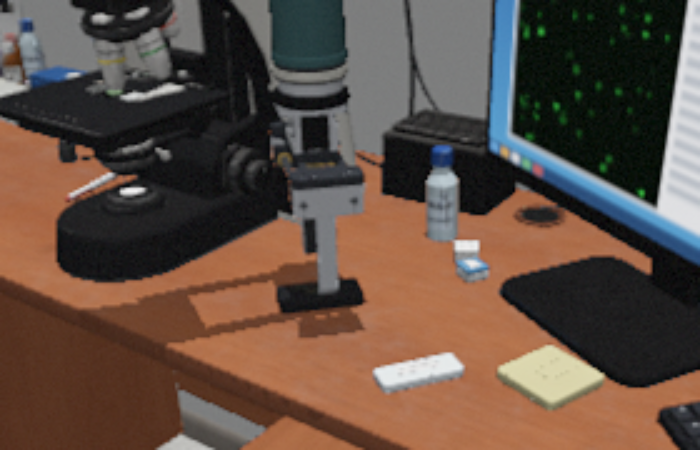

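The crop shows the fingers straddling the middle of the case (near finger at 327,250; case at 320,297), clear of the microscope and the mailer. I'll descend and grip.

arm_command:
  series:
    - [1,0,0,1.5,0,0,0]
    - [1,0,0,1,0,0,0]
    - [1,0,0,0.6,0,0,0]
    - [1,0,0,0,0,0,0]
    - [0,0,0,0,0,0,0]
    - [0,0,0,0,0,0,0]
    - [0,0,0,0,0,0,0]
    - [0,0,0,0,0,0,0]
    - [0,0,0,0,0,0,0]
    - [0,0,0,0,0,0,0]
    - [0,0,0,0,0,0,0]
    - [0,0,0,0,0,0,0]

```text
time: 4.75
tool_pos: [0.4925, 0.1855, 0.0045]
ee_rot: [-3.142, -0.0, 0.071]
wrist_force: [-0.2, 0.3, 1.2]
width: 0.0439
```

arm_command:
  series:
    - [0,0,0,-1,0,0,0]
    - [0,0,0,-2,0,0,0]
    - [0,0,0,-3,0,0,-0.03]
    - [0,0,0,-3,0,0,-0.03]
    - [0,0,0,-2,0,0,-0.03]
    - [0,0,0,0,0,0,0]
    - [0,-0.4,1.5,0,0,0,0]
    - [0,-0.6,2.5,0,0,0,0]
    - [0,-0.6,3,0,0,0,0]
    - [0,-0.6,3,0,0,0,0]
    - [0,-0.6,3,0,0,0,0]
    - [0,-0.6,3,0,0,0,0]
    - [0,-0.6,3,0,0,0,0]
    - [0,-0.6,3,0,0,0,0]
    - [0,-0.6,3,0,0,0,0]
    - [0,-0.6,3,0,0,0,0]
    - [0,-0.6,3,0,0,0,0]
    - [0,-0.6,2.5,0,0,0,0]
    - [0,-0.5,2,0,0,0,0]
    - [0,0,0,0,0,0,0]

```text
time: 6.75
tool_pos: [0.4729, -0.1793, 0.112]
ee_rot: [-3.14, 0.004, 0.156]
wrist_force: [-0.1, 0.3, -1.1]
width: 0.0433
```

```bash
python3 - <<'E'
from h import *
import pickle
o=sensors.get_obs(); print(o["time"],np.round(o["tool_pos"],4),np.round(o["ee_rot"],3),np.round(o["wrist_force"],1),o["width"])
c=eyes.get_calibration("wrist"); im=eyes.snapshot("wrist"); pickle.dump(c,open("w2.pkl","wb")); cv2.imwrite("pics/w2.png",im)
for n in ("scene","side"): cv2.imwrite(f"pics/{n}2.png",eyes.snapshot(n))
E
```

```text
6.75 [ 0.4729 -0.1793  0.112 ] [-3.14   0.004  0.156] [-0.1  0.3 -1.1] 0.04333336457229472
```

View pics/w2.png

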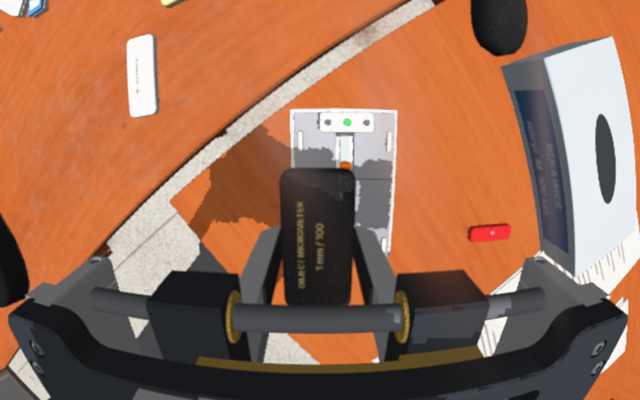

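The case hangs level in the fingers. The rest is beyond it, with its green dot at (347,122), the roller at (346,167) and the +x base corners at (291,110) and (397,111). I'll refine the pad centre from this closer view.

```bash
python3 - <<'E'
from h import *
import pickle
c=pickle.load(open("w2.pkl","rb")); im=cv2.imread("pics/w2.png"); hsv=cv2.cvtColor(im,cv2.COLOR_BGR2HSV)
S,D=eyes.get_calibration("scene"),eyes.get_calibration("side")
g=cv2.inRange(hsv,(45,80,60),(85,255,255)); ys,xs=np.nonzero(g[112:132,335:360]); gp=(xs.mean()+335,ys.mean()+112); print(gp)
X,e=tri(ray(c,gp,True),ray(S,(278.5,252)),ray(D,(336.5,255.5))); print("green",np.round(X,4),np.round(e,4))
G=plane(c,gp,.034,True); print("green@34",np.round(G,4))
for p in [(291,110),(397,111)]: print("base",np.round(plane(c,p,.006,True),4))
for p in [(300,131),(300,150),(389,132),(389,151)]: print("lip",np.round(plane(c,p,.017,True),4))
H=[plane(c,p,.034,True) for p in [(319,131),(374,131)]]; print("housing front top",np.round(H,4))
d=H[1]-H[0]; print("yaw",np.degrees(np.arctan2(d[0],-d[1])))
X,e=tri(ray(S,(265,326)),ray(D,(492,346))); print("tissue corner",np.round(X,3),e)
X,e=tri(ray(S,(111,325)),ray(D,(421,297))); print("tissue corner",np.round(X,3),e)
a=cv2.resize(im[95:260,270:415],None,fx=3.5,fy=3.5,interpolation=cv2.INTER_CUBIC); cv2.imwrite("pics/w2c.png",a)
E
```

```text
(np.float64(346.94736842105266), np.float64(121.92105263157895))
green [ 0.5465 -0.1927  0.0343] [0.0003 0.0002 0.0004]
green@34 [ 0.5463 -0.1926  0.034 ]
base [ 0.5487 -0.1432  0.006 ]
base [ 0.5645 -0.2399  0.006 ]
lip [ 0.5315 -0.1547  0.017 ]
lip [ 0.5147 -0.1572  0.017 ]
lip [ 0.5439 -0.2332  0.017 ]
lip [ 0.5269 -0.2365  0.017 ]
housing front top [[ 0.5351 -0.171   0.034 ]
 [ 0.5428 -0.2163  0.034 ]]
yaw 9.663283450741243
tissue corner [ 0.678 -0.413  0.106] [np.float64(0.05480584448682904), np.float64(0.05480584448682903)]
tissue corner [ 0.555 -0.504  0.237] [np.float64(0.0005196587661812312), np.float64(0.0005196587661812395)]
```

View pics/w2c.png

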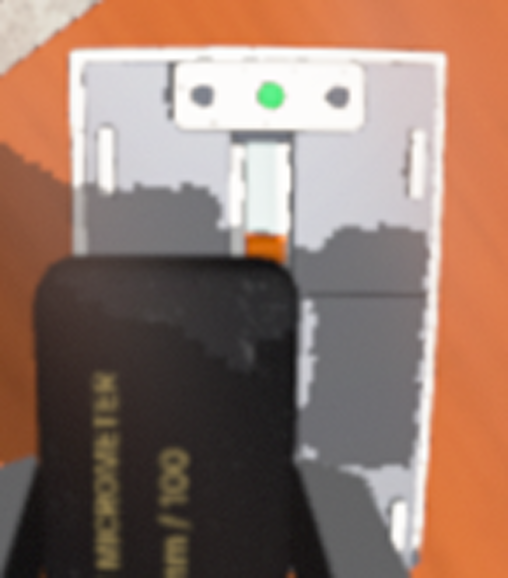

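```bash
python3 - <<'E'
from h import *
S,D=eyes.get_calibration("scene"),eyes.get_calibration("side")
X,e=tri(ray(S,(265,326)),ray(D,(421,296))); print("tissue corner",np.round(X,3),e)
E
```

```text
tissue corner [ 0.642 -0.348  0.071] [np.float64(0.0035868961645498625), np.float64(0.0035868961645501548)]
```

arm_command:
  series:
    - [0,0.1,1.2,0,0,0,-0.01]
    - [0,0,1.3,0,0,0,0]
    - [0,0,0,1,0,0,0]
    - [0,0,0,0,0,0,0]
    - [0,0,0,0,0,0,0]

```text
time: 7.4
tool_pos: [0.4799, -0.201, 0.1036]
ee_rot: [-3.14, 0.001, 0.171]
wrist_force: [0.6, -0.1, -0.9]
width: 0.0438
```

arm_command:
  series:
    - [0,-0.1,0.2,1,0,0,0]
    - [0,-0.1,0,2,0,0,0]
    - [0,0,0,2,0,0,0]
    - [0,0,0,1.5,0,0,0]
    - [0,0,0,0.5,0,0,0]
    - [0,0,0,0.4,0,0,0]
    - [0,0,0,0.4,0,0,0]
    - [0,0,0,0.3,0,0,0]
    - [0,0,0,0.2,0,0,0]
    - [0,0,0,0,0,0,0]
    - [0,0,0,0,0,0,0]

```text
time: 8.5
tool_pos: [0.479, -0.2038, 0.0218]
ee_rot: [3.141, -0.0, 0.171]
wrist_force: [0.9, 0.1, -0.6]
width: 0.0437
```

arm_command:
  series:
    - [0,0,0,0.2,0,0,0]
    - [0,0,0,0.1,0,0,0]
    - [0,0,0,0.1,0,0,0]
    - [0,0,0,0.1,0,0,0]
    - [0,0,0,0,0,0,0]
    - [0,0,0,0,0,0,0]

```text
time: 9.1
tool_pos: [0.4788, -0.2038, 0.0165]
ee_rot: [3.141, -0.0, 0.171]
wrist_force: [0.1, 0.1, -0.7]
width: 0.0437
```

```bash
python3 - <<'E'
from h import *
o=sensors.get_obs(); print(o["time"],np.round(o["tool_pos"],4),np.round(o["ee_rot"],3),np.round(o["wrist_force"],1))
a=eyes.snapshot("scene")[205:290,195:310]; b=eyes.snapshot("side")[225:310,245:360]
cv2.imwrite("pics/p1.png",cv2.resize(np.hstack([a,b]),None,fx=3.4,fy=3.4,interpolation=cv2.INTER_CUBIC))
E
```

```text
9.1 [ 0.4788 -0.2038  0.0165] [ 3.141 -0.     0.171] [ 0.1  0.1 -0.7]
```

View pics/p1.png

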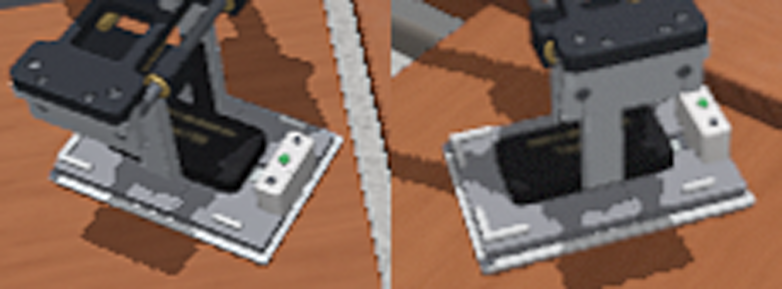

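Both crops show the case centred lengthwise between the lips, with its end over the lever near the housing and about at pad height. I'll inch down until I feel contact.

arm_command:
  series:
    - [0,0,0,0.1,0,0,0]
    - [0,0,0,0,0,0,0]
    - [0,0,0,0.05,0,0,0]
    - [0,0,0,0,0,0,0]
    - [0,0,0,0,0,0,0]

```text
time: 9.7
tool_pos: [0.4788, -0.2038, 0.0165]
ee_rot: [3.141, -0.0, 0.171]
wrist_force: [-4.0, 1.9, 7.9]
width: 0.0437
```

Contact is clear at 8 N upward, with z stopped at 0.0165. I'll release and then retreat straight up.

arm_command:
  series:
    - [1,0,0,0,0,0,0]
    - [1,0,0,0,0,0,0]
    - [1,0,0,0,0,0,0]
    - [1,0,0,0,0,0,0]
    - [1,0,0,0,0,0,0]
    - [1,0,0,0,0,0,0]
    - [1,0,0,0,0,0,0]
    - [1,0,0,0,0,0,0]
    - [1,0,0,-1,0,0,0]
    - [1,0,0,-2,0,0,0]
    - [1,0,0,-3,0,0,0]
    - [1,0,0,-3,0,0,0]
    - [1,0,0,-3,0,0,0]
    - [1,-3,0,-3,0,0,0]
    - [1,-3,0,-2,0,0,0]
    - [1,-3,0,0,0,0,0]
    - [1,-2,0,0,0,0,0]
    - [1,0,0,0,0,0,0]
    - [1,0,0,0,0,0,0]
    - [1,0,0,0,0,0,0]

```text
time: 11.7
tool_pos: [0.3711, -0.2223, 0.1851]
ee_rot: [3.142, -0.001, 0.171]
wrist_force: [0.0, 1.1, 0.8]
width: 0.0943
```

```bash
python3 - <<'E'
from h import *
o=sensors.get_obs(); print(o["time"],np.round(o["tool_pos"],4),np.round(o["wrist_force"],1),o["width"])
c=eyes.get_calibration("wrist"); w=eyes.snapshot("wrist"); S,D=eyes.get_calibration("scene"),eyes.get_calibration("side")
s=eyes.snapshot("scene"); d=eyes.snapshot("side")
for im,C,f,roi in ((w,c,True,(250,60,440,250)),(s,S,False,(215,220,290,280)),(d,D,False,(262,240,345,300))):
    v=cv2.cvtColor(im,cv2.COLOR_BGR2HSV)[...,2]; m=cv2.morphologyEx((v<55).astype(np.uint8)*255,cv2.MORPH_CLOSE,np.ones((3,3)))
    cnt=blob(m,roi); print(cv2.boundingRect(cnt),rect(C,cnt,.026 if f else .019,f))
for im,C,roi in ((s,S,(318,188,368,218)),(d,D,(302,198,352,220))):
    h=cv2.cvtColor(im,cv2.COLOR_BGR2HSV); print("mailer",rect(C,blob(((h[...,1]<70)&(h[...,2]>90)).astype(np.uint8)*255,roi),.005))
a=s[205:290,195:310]; b=d[225:310,245:360]
t=cv2.resize(np.hstack([a,b]),None,fx=3.4,fy=3.4,interpolation=cv2.INTER_CUBIC)
u=cv2.resize(w[40:300,120:],None,fx=t.shape[1]/520,fy=.99); 
cv2.imwrite("pics/f1.png",np.vstack([t,u]))
E
```

```text
11.7 [ 0.3711 -0.2223  0.1851] [0.  1.1 0.8] 0.09433646297269763
(298, 60, 39, 66) (array([ 470.4, -205.1]), array([71.9, 41. ]), 9.9)
(226, 231, 47, 31) (array([ 477.8, -203.2]), array([96.3, 48.7]), 9.6)
(276, 257, 52, 28) (array([ 478.5, -204.2]), array([93.1, 52.8]), 9.9)
mailer (array([568. ,  16.7]), array([86.6, 41. ]), 11.4)
mailer (array([570.4,  17.5]), array([88.9, 46. ]), 11.8)
```

View pics/f1.png

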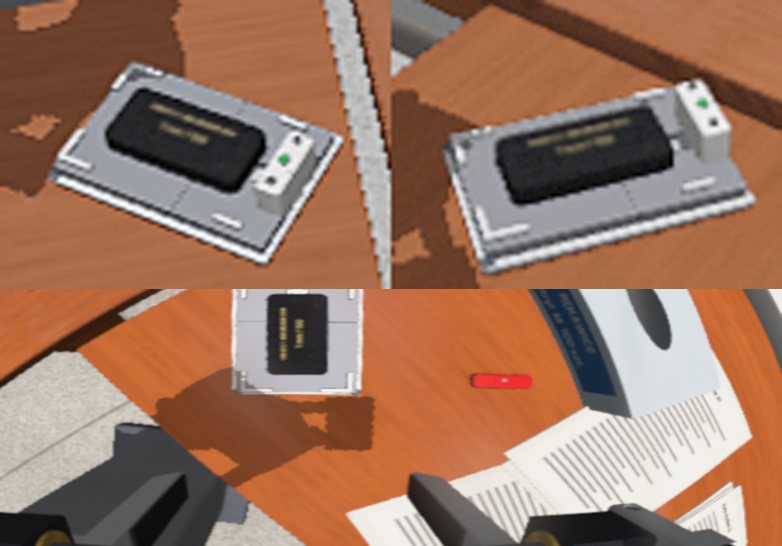

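The case lies flat in the middle of the pad with its end over the lever, the mailer hasn't moved, and the gripper is clear. I'm handing in.

```bash
python3 -c "
from bench import job; print(job.close_job())"
```

```text
the job is handed in; nothing more can be done
None
```

I gripped the black case across its 44 mm width and carried it to the rest. I lowered it until I felt about 8 N of contact on the pad, then released it and backed the gripper away. The job was handed in at about 12 s of the 48 s limit.

**Case position:** the last scene and side pictures put the case centre at about (0.478, -0.204) m. That is within about 1 mm of my pad centre estimate, which itself could be off by 2–3 mm; the limit is 18 mm. The case's length is at 9.6–9.9° against about 9.3–9.7° for the rest, and it looks flat.

**Mailer:** the measured mailer centre agrees with its start to 0.1 mm in both views.

**Checks that failed or were not made:**
- **Lever angle:** I couldn't read it. That it is down is inferred from the case lying flat over the roller.
- **Wrist camera:** my last wrist-camera measurement of the case read 470 mm in x. My search window cut off the end of the case, so I ignored it.
- **Tissue box:** my first two triangulations of its corners matched the wrong points, so I redid one with the right pair. The box was well clear of the gripper.

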